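# Run the tube rest round the guide rod to its home stop

### The job

On the glass bender's bench, take the tube rest that hangs on the bent guide rod, slide it along the rod and round the bend, turning it as the rod turns, and push it fully home against the stop collar so that the brass home pin is pressed in; then let go and leave it hanging there upright. The rod was bent by hand, so feel your way along it and keep the force on it gentle, and leave the block, the paddle and the jar where they lie.

Things in the scene. Friction and masses are not known exactly. Their poses are not given: they have to be found in the camera images.
- jig: fixed stand: grey foot plate 130x110x16 mm, dark post, aluminium clamp cube (30 mm, centre 120 mm up) and a steel guide rod, 10 mm diameter, held in the clamp. Origin: on the bench under the post; z up; x = the way the rod leaves the clamp. Rod axis 120 mm up, straight and true along +x to x = 95 mm, then bent to the left (+y). Rigid; load it with the rest by no more than 25 N
- bend_start (a point): point on the rod axis where the bend begins; axes as the jig's. From here, nominally: a level arc of 110 mm radius turning left through 80 degrees, then 55 mm straight to the face of the stop collar (32 mm diameter). Bent by hand: heading off by an unknown angle up to 0.11 rad from this point on, and by up to 0.11 rad more from the arc's middle on; the collar may be 30 mm aside. It stays level
- rest_grip (a point): middle of the grip plate of the tube rest (aluminium, dark weight, about 0.3 kg) hanging loose on the straight start of the rod. x along its bore, z up. Plate 14 mm thick (y), 26 mm wide (x), from 26 mm below to 12 mm above this point; two prongs forming a V cradle reach 28 mm above it
- rest_bush (a point): centre of the tube rest's bore, 40 mm below rest_grip; x along the bore. Octagonal bore 13 mm across flats, 26 mm long (ends 13 mm each way along x), in a bush about 30 mm across; a round weight of 26 mm diameter hangs to 45 mm below. Hanging freely, the bore axis is 1.6 mm lower than the rod axis
- home_pin (a joint): brass sleeve, 20 mm diameter, round the rod at the stop collar; 0 = standing 8 mm proud of the collar's face, 0.008 m = pushed flush. Very light spring (about 0.1 N), less than the rest's friction on the rod, so the rest stays where it is left
- block: white plaster block 100x50x30 mm lying on the bench, origin under its centre; bystander
- paddle: wooden paddle 240 mm long lying on the bench, origin under its middle; bystander
- jar: amber jar 60 mm diameter, 80 mm tall, origin under its centre; bystander
Mind the look-alikes: they are no part of the job. What is shaped like the part that bears rest_grip but purple or red is not meant. Several things look just like the jig: the one meant starts nearest to the robot's base.

How it is judged:
By the outcome, as a careful person would: the job done as asked, in the order asked, and still so for the second after the job is handed in, with the robot touching nothing.
It also fails if it takes over 72 s, if anything falls off the work surface, if the arm or the gripper's body presses on something with over 40 N, if the wrist force passes 120 N, or if a joint passes its speed limit or range.

### The arm

A 6-joint arm with a two-finger parallel gripper is mounted at the origin on the work surface. World frame = base frame: x ahead of the robot, y to its left, z up, the work surface at z = 0. Lengths are in mm, angles in rad, forces in N, time in s.
With the tool pointing down it reaches from about 300 to 775 mm from the base axis. Payload 14.6 kg.
Tool frame: the origin (TCP) lies on the front face of the gripper's body, between the roots of the fingers; the fingertips stand 97 mm ahead of it and the grasp point (between the pads) lies 78 mm ahead of it; z points along the fingers, y is the direction in which the jaws open and shut (so a half turn about z gives the same grasp; the last joint's range is limited). The gripper opens to 94 mm and grips with 3 to 60 N. Pads are 16 mm wide; open, the fingers measure 119 mm over their backs; the gripper's body (75 mm by 177 mm) begins 78 mm behind the grasp point.
Start: joints at [-0.067, 0.3, 1.521, -0, 1.321, -0.067], TCP at [549.991, -0.002, 302.646] pointing down, gripper open.
Joint ranges: [-3.03, 3.03], [-0.79, 2.21], [0.23, 2.52], [-1.04, 4.18], [0, 3.07], [-2.55, 2.55]. Speed limits (rad/s): [2.22, 2.22, 2.57, 3.14, 3.14, 3.14].

### API

Orientations are given as [roll, pitch, yaw] about the fixed x, y, z axes, in that order (R = Rz(yaw) Ry(pitch) Rx(roll)).
In Python, from cell import manip, eyes, finder gives the robot as it stands.
- The arm moves only by the tool drive_tool, never from a script. Its argument "rows" is a list of rows, each an object with "offset": the shift along the tool's x, y, z in mm, a list of three; "spin": the turn about the tool's z in degrees; "jaw": the finger opening in mm, from 0 to 94. In form: [{"offset": [dx, dy, dz], "spin": spin, "jaw": jaw}, ...]. A call has 1 to 20 rows; each row shifts and turns the commanded pose from where the row before left it, along the tool's axes as they then stand; what a row does not reach is not made up. A row lasts 1/10 s, in which the tool goes at most 50 mm and 8.59 degrees, less where a joint would pass 70% of its speed; a pose out of reach is approached as far as the arm can. A call is refused whole if a number of a shift passes 50 or a number of a turn 8.59, either way. A call with a gripper value outside its range is refused whole. The fingers move at their own pace and stop on an object; "force" is the grip in N (left out, the last holds). Time passes only in rows, so rows that do not move let the fingers close. It gives the time, the measured TCP pose, the force and the opening at its end, in the units of the state.
- manip.read_state(): the state, without advancing time (a new reading comes with each control period).
- eyes.camera(name): name is "scene" or "side" or "wrist"; returns a dict with "color" (400x640x3 uint8, blue, green, red), "depth" (400x640 float32, mm along the optical axis (not along the pixel's ray), 0 where there is no reading), "vfov" (degrees; the focal length in pixels is half the picture's height over the tangent of half this angle, whatever the lens; pixels are square), "cx", "cy" (the principal point, pixels), "rvec" (rotation vector, rad) and "tvec" (3), from world to camera coordinates, as OpenCV has them. Camera axes: x right, y down, z forward; pixel columns grow to the right and rows downward; lengths in mm; the calibration is good to about 2 mm. A picture is of the moment at which its call begins.
- manip.sign_off(): hands the job in, once; it reports no verdict.
Trained networks look in the newest picture that a camera, given by its name, has taken for a name from the list of things; names that differ only in an ending like _2 or _b are one class to them, and where a whole thing is asked for, a point or a joint stands for the part that bears it (a point fixed in the world has none). Each returns a list of dicts, best first, with "p" (0 to 1); they miss things now and then, are a little off and sometimes report something else, mostly with a low value. They report only what shows in the picture. A call takes as long as a camera call. They do not tell look-alikes from the thing itself.
- finder.find_in(camera, target): "uv" ([column, row] in pixels, amid what is visible of it).
The state is a dict: "clock": time; "joints": joint angles; "qd": joint speeds; "effort": joint torques, N m; "eef_pos": TCP position; "eef_rot": TCP orientation; "wrist_force": force on the tool from outside, world axes, zero at the start; "moment": the same for the moment, N m; "finger_gap": finger opening in mm.
Only numpy, scipy, OpenCV 4.12 (cv2) and the standard library are available. Lean on these libraries where they do the work, as an engineer would, in place of code of your own. Each camera call takes 0.05 s, during which the arm holds its last target. There are 200 camera calls.

## Working session

There is one attempt and no reset: what is moved stays moved. The work goes in short steps, Python scripts to look and compute and a tool call to move; the robot and the scene stay as the last step left them, time stands still between calls to the robot, and variables do not carry over. Pictures are saved under pics/ and viewed, about 8 in all and at most 12, crops included, and the job is handed in when it is done.

Besides the shell and the picture viewer there is one more tool, called after "Request:" by a JSON object that holds its "name" and its "arguments". drive_tool: Moves the arm, as the interface text tells. Its arguments: {"type":"object","properties":{"rows":{"type":"array","items":{"type":"object","properties":{"offset":{"type":"array","items":{"type":"number"}},"spin":{"type":"number"},"jaw":{"type":"number"}}}},"force":{"type":"number"}},"required":["rows"]}

```bash
mkdir -p pics
cat > h.py <<'E'
import numpy as np, cv2
from cell import manip, eyes, finder
def cam(n,save=None):
    c=eyes.camera(n)
    c['f']=200/np.tan(np.radians(c['vfov'])/2); c['R']=cv2.Rodrigues(np.array(c['rvec'],float))[0]; c['t']=np.array(c['tvec'],float).ravel()
    if save: cv2.imwrite(f'pics/{save}.png',c['color'])
    return c
def world(c,u,v,d=None):
    if d is None: d=c['depth'][int(round(v)),int(round(u))]
    p=np.array([(u-c['cx'])/c['f']*d,(v-c['cy'])/c['f']*d,d]); return c['R'].T@(p-c['t'])
def pix(c,P):
    q=c['R']@np.array(P,float)+c['t']; return np.array([c['cx']+c['f']*q[0]/q[2],c['cy']+c['f']*q[1]/q[2]])
def cloud(c):
    v,u=np.mgrid[0:400,0:640]; d=c['depth']; m=d>0
    p=np.stack([(u-c['cx'])/c['f']*d,(v-c['cy'])/c['f']*d,d],-1); return (p-c['t'])@c['R'],m
E
python3 - <<'E'
from h import *
np.set_printoptions(precision=1,suppress=True)
for n in ['scene','side']:
    c=cam(n,n+'0'); print(n,'cam at',-c['R'].T@c['t'])
    for k in ['jig','rest_grip','home_pin','block','paddle','jar']:
        for r in finder.find_in(n,k)[:4]:
            u,v=r['uv']; print(k,round(r['p'],2),np.array([u,v]),world(c,u,v))
print(manip.read_state())
E
```

```text
scene cam at [1247.   -69.5  813.4]
jig 0.93 [440.5 289.8] [788.9 223.4  15.1]
jig 0.87 [292.4 242.5] [ 646.2 -102.8   13.9]
rest_grip 0.67 [361.7 260.3] [738.9  50.4  65.4]
rest_grip 0.6 [309.6 194.2] [537.6 -57.9  67.3]
rest_grip 0.59 [327.  207.9] [648.6 -21.9 139. ]
home_pin 0.45 [383.4 163.4] [498.8 126.5 130.2]
block 0.74 [326.7 208.1] [648.9 -22.6 138.7]
block 0.7 [347.1 185.1] [472.1  44.4  30.1]
paddle 0.79 [196.4 197.5] [ 476.5 -362.1    1.6]
jar 0.9 [460.4 198. ] [552.2 324.5  54.2]
side cam at [ 393.5 -716.8  855.5]
jig 0.95 [355.2 158.2] [785.3 221.9  21. ]
jig 0.92 [349.6 248.8] [ 649.7 -102.4   18.1]
rest_grip 0.77 [361.1 190.1] [730.4  36.4  70.5]
rest_grip 0.56 [340.1 197.7] [644.6 -36.6 136.8]
block 0.88 [262.9 225. ] [457.8  27.9  32.4]
paddle 0.97 [305.9 368.6] [ 465.3 -354.1    2.9]
{'clock': 0.7, 'joints': array([-0.1,  0.3,  1.5, -0. ,  1.3, -0.1]), 'qd': array([ 0., -0.,  0., -0., -0.,  0.]), 'effort': array([ -0. , -53.2, -35.3,   0.1,   0. ,   0. ]), 'eef_pos': array([550. ,   0. , 302.6]), 'eef_rot': array([-3.1,  0. ,  1.6]), 'wrist_force': array([0.1, 0.6, 0.3]), 'moment': array([-0. ,  0.1,  0. ]), 'finger_gap': 93.93865568454868}
```

View pics/scene0.png

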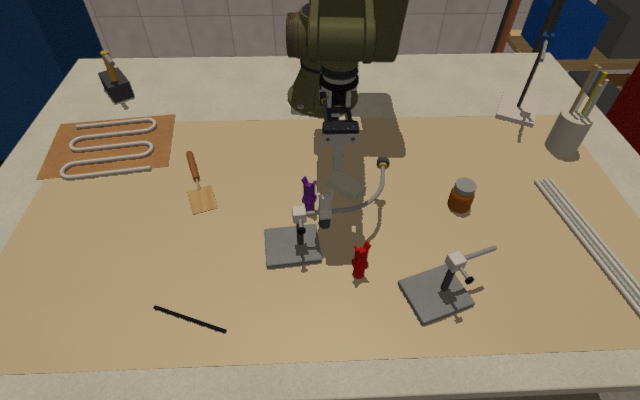

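View pics/side0.png

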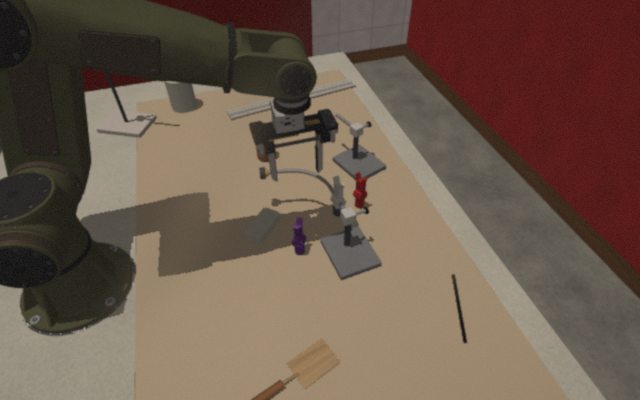

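The jig meant is the nearer one (foot at scene pixel 292,245). The grey rest hangs on its rod at (327,208), and the rod bends to the collar at (383,163). The purple and red look-alikes stand on the bench. Next I'll fit the rod from the depth data.

Run:
```python
from h import *
np.set_printoptions(precision=1,suppress=True)
P=[];C=[]
for n in ['scene','side']:
    c=cam(n); p,m=cloud(c)
    s=m&(p[...,2]>105)&(p[...,2]<185)&(p[...,0]>440)&(p[...,0]<700)&(p[...,1]>-150)&(p[...,1]<180)
    P.append(p[s]);C.append(c['color'][s]); print(n,s.sum())
    img=np.full((600,700,3),255,np.uint8)
    for q,col in zip(p[s],c['color'][s]): cv2.circle(img,(int((q[1]+160)*2),int((q[0]-440)*2)),2,tuple(int(min(255,x*1.3)) for x in col),-1)
    for k in range(0,340,50): cv2.line(img,(k*2+20,0),(k*2+20,599),(220,220,220),1); cv2.putText(img,str(k-150),(k*2+20,10),0,.4,0)
    for k in range(460,740,40): cv2.line(img,(0,(k-440)*2),(699,(k-440)*2),(220,220,220),1); cv2.putText(img,str(k),(0,(k-440)*2),0,.4,0)
    cv2.imwrite(f'pics/top_{n}.png',img)
    # rod centreline: points z 110-128 binned by y
    for y in range(-130,150,10):
        b=p[s]; b=b[(abs(b[:,1]-y)<5)]
        if len(b)>2: print(y,len(b),b.mean(0),'x',np.percentile(b[:,0],[5,95]),'zmax',b[:,2].max())
a=cv2.imread('pics/top_scene.png');b=cv2.imread('pics/top_side.png')
cv2.imwrite('pics/top.png',cv2.resize(np.hstack([a,b]),(800,343)))
```

```text
scene 1227
-100 29 [652.6 -97.3 126.1] x [639.  663.7] zmax 135.31789688640856
-90 93 [658.6 -89.8 128.3] x [638.6 694.4] zmax 136.8904835178612
-80 133 [668.2 -79.9 126.1] x [638.2 698. ] zmax 137.21237512218914
-70 87 [631.7 -71.2 122.9] x [520.7 696. ] zmax 136.38870110937395
-60 20 [648.  -60.4 122.5] x [643.  651.9] zmax 125.93419991469536
-50 30 [611.7 -49.9 118.4] x [539.3 648.6] zmax 126.1489532811991
-40 102 [641.3 -38.7 145.3] x [544.3 657. ] zmax 184.93569414007013
-30 100 [650.2 -29.8 143.8] x [641.1 657.9] zmax 173.01356734827326
-20 133 [648.7 -19.8 147.1] x [637.1 656.3] zmax 183.4274946230076
-10 53 [646.  -11.5 149.5] x [636.6 654.4] zmax 184.34255017010562
0 17 [642.2   0.3 122.6] x [638.8 645.2] zmax 125.73529346444192
10 21 [641.1   9.5 122.3] x [637.3 644.3] zmax 125.79920097679843
20 18 [640.6  19.8 123.2] x [637.7 643.4] zmax 127.09959069788817
30 19 [639.1  29.4 122.7] x [634.1 642.1] zmax 126.15652778258509
40 21 [636.6  39.7 122.6] x [632.2 639.4] zmax 125.37245244201534
50 20 [632.8  50.2 122.7] x [629.8 636.3] zmax 126.44533013193109
60 20 [628.7  60.1 123
[... 1474 characters left out ...]
 [631.1 638.5] zmax 127.8637201191937
40 14 [632.1  40.1 124.3] x [628.7 636.5] zmax 127.27665784444407
50 16 [627.7  50.4 124.7] x [623.4 634.2] zmax 129.43935559819533
60 13 [624.7  60.3 125. ] x [620.4 631.3] zmax 129.0481346167211
70 17 [616.2  70.5 124.9] x [611.  621.6] zmax 128.8550325858057
80 14 [609.2  79.5 124.7] x [602.5 617.1] zmax 127.92038692802431
90 23 [599.6  89.9 124.8] x [590.3 609.3] zmax 127.76583331583225
100 23 [585.5 100.4 124.1] x [572.2 596.8] zmax 128.01534829079995
110 59 [538.8 111.3 124.5] x [479.3 580.3] zmax 135.08702336469966
120 101 [511.4 118.9 126.6] x [478.1 558.2] zmax 138.48603461501602
130 23 [493.1 128.9 132.4] x [479.9 521.5] zmax 137.71491446316492
```

View pics/top.png

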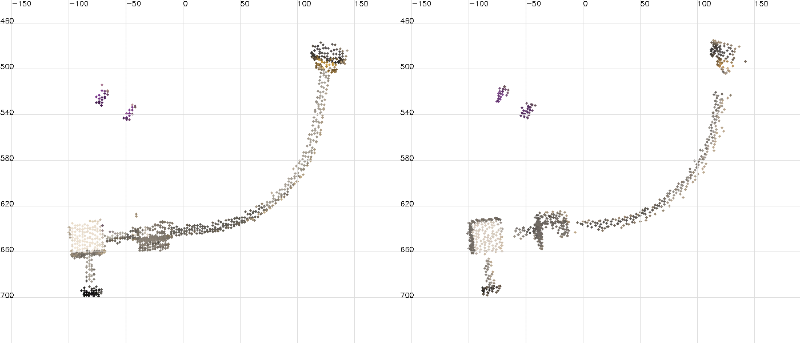

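```bash
cat > fit.py <<'E'
from h import *
from scipy.optimize import least_squares
from scipy.spatial import cKDTree
def path(q,n=2.0):
    x,y,h,d1,d2=q[:5]; pts=[];P=np.array([x,y],float);s=0
    # s=0 at jig origin; arc 95..95+153.6; straight 55
    L=110*np.radians(80); S=np.arange(0,95+L+55+1e-6,1.0); out=[]
    for si in S:
        hd=h+(0 if si<95 else d1)+(min(max(si-95,0),L)/110)+(d2 if si>=95+L/2 else 0)
        out.append([P[0],P[1],hd]); P=P+np.array([np.cos(hd),np.sin(hd)])
    return S,np.array(out)
if __name__=='__main__':
    np.set_printoptions(precision=3,suppress=True)
    D=[]
    for n in ['scene','side']:
        c=cam(n); p,m=cloud(c)
        s=m&(p[...,2]>112)&(p[...,2]<130)&(p[...,0]>505)&(p[...,0]<660)&(p[...,1]>-66)&(p[...,1]<150)&((p[...,1]<-47)|(p[...,1]>-5))&~((p[...,1]<-40)&(p[...,0]<600))
        D.append(p[s])
    def res(q):
        S,o=path(q); t=cKDTree(o[:,:2]); r=[]
        for i,d in enumerate(D):
            sg=1 if i==0 else -1
            b=d-sg*np.array([q[6],q[7],q[8]])
            dist,j=t.query(b[:,:2]); nrm=np.stack([-np.sin(o[j,2]),np.cos(o[j,2])],1); lat=((b[:,:2]-o[j,:2])*nrm).sum(1)
            r.append(np.hypot(lat,b[:,2]-q[5])-5)
        return np.concatenate(r+[np.array(q[6:9])*5, np.array(q[3:5])*20])
    f=least_squares(res,[649,-85,1.65,0,0,120,0,0,0],loss='soft_l1',f_scale=1,diff_step=1e-4)
    print(len(D[0]),len(D[1]),f.x,f.cost); print('rms',np.sqrt(np.mean(f.fun[:-5]**2)))
    S,o=path(f.x); np.save('q.npy',f.x)
    print(np.c_[S,o][[0,60,95,130,170,210,248,270,290,303]])
E
python3 fit.py
```

```text
358 266 [647.184 -84.701   1.664  -0.087  -0.002 121.023   0.193  -0.472  -1.137] 302.3829784363792
rms 1.225543280595822
[[  0.    647.184 -84.701   1.664]
 [ 60.    641.618 -24.96    1.664]
 [ 95.    638.371   9.889   1.577]
 [130.    632.795  44.293   1.895]
 [170.    613.668  79.173   2.259]
 [210.    583.427 105.019   2.621]
 [248.    547.944 118.082   2.966]
 [270.    526.262 121.812   2.971]
 [290.    506.551 125.197   2.971]
 [303.    493.738 127.398   2.971]]
```

Request:
{"name": "drive_tool", "arguments": {"rows": [{"offset": [-9,31,0],"spin": 0,"jaw": 94},{"offset": [-9,31,0],"spin": 0,"jaw": 94},{"offset": [-7.5,29.6,0],"spin": 0,"jaw": 60},{"offset": [0,0,0],"spin": -5.3,"jaw": 60},{"offset": [0,0,0],"spin": 0,"jaw": 60},{"offset": [0,0,0],"spin": 0,"jaw": 60}]}}

```text
clock: 1.5
eef_pos: [641.4, -25.4, 302.6]
eef_rot: [-3.141, -0.0, 1.661]
wrist_force: [0.7, 0.2, -0.1]
finger_gap: 65.3
```

Run:
```python
from h import *
np.set_printoptions(precision=3,suppress=True)
c=cam('wrist','w1'); s=manip.read_state(); print(s['eef_pos'],s['eef_rot'],s['wrist_force'],s['finger_gap'])
q=np.load('q.npy'); print('expected grip px',pix(c,[641.6,-25.5,159]),'rod',pix(c,[638.5,9,120]))
p,m=cloud(c)
s=m&(p[...,2]>150)&(p[...,2]<192)&(abs(p[...,0]-641)<22)&(abs(p[...,1]+25)<35)
b=p[s]; print(len(b)); 
for z in range(150,192,6):
    k=b[(b[:,2]>=z)&(b[:,2]<z+6)]
    if len(k)>3: print(z,len(k),np.percentile(k,[3,50,97],axis=0)[:,:2].ravel())
```

```text
[641.294 -25.349 302.9  ] [3.141 0.    1.661] [ 0.643 -0.028  0.462] 62.0022982864066
expected grip px [321.498 218.425] rod [321.522 170.14 ]
843
150 34 [634.214 -15.686 640.61  -14.705 647.078 -13.969]
156 31 [635.046 -15.273 641.032 -14.636 646.834 -14.134]
162 35 [634.493 -15.28  640.192 -14.644 646.797 -14.042]
168 325 [635.902 -35.718 642.464 -29.138 648.852 -21.229]
174 95 [636.631 -38.347 642.357 -36.666 649.389 -35.287]
180 321 [634.598 -44.669 641.861 -38.253 649.287  -9.879]
```

View pics/w1.png

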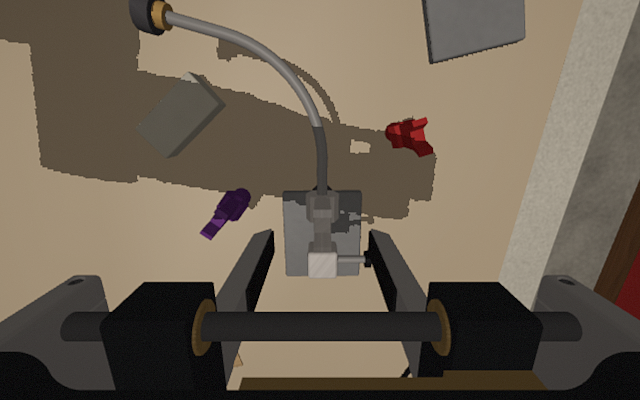

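The wrist view shows the rest centred between the fingers (bush at 322,207) and the plate at y≈-27. The rod, brass sleeve and collar can be followed up to (145,15). I'll refit the rod from this view.

```bash
cat > fitw.py <<'E'
from fit import *
import sys
np.set_printoptions(precision=3,suppress=True)
c=cam('wrist'); p,m=cloud(c); q0=np.load('q.npy')
z=q0[5]
near=m&(p[...,2]>112)&(p[...,2]<130)
S,o=path(q0); t=cKDTree(o[20:,:2]); d,_=t.query(p[...,:2]); P=p[near&(d<12)]
P=P[(P[:,1]>-8)]
br=P[:,0]<508
brass=m&(p[...,2]>100)&(d<40)&(p[...,0]<520)&(p[...,0]>460)&(p[...,1]>90)
B=p[brass&(p[...,2]>124)]; col=c['color'][brass&(p[...,2]>124)].astype(int)
P=P[P[:,0]>512]
def res(q):
    S,o=path(q); T=cKDTree(o[:,:2]); dist,j=T.query(P[:,:2]); n=np.stack([-np.sin(o[j,2]),np.cos(o[j,2])],1)
    lat=((P[:,:2]-o[j,:2])*n).sum(1)
    return np.r_[np.hypot(lat,P[:,2]-q[5])-5,np.array(q[3:5])*10,(q[2]-1.664)*100,(q[0]-641.7+(-27-q[1])*-.0934)*0]
f=least_squares(res,q0[:6],loss='soft_l1',f_scale=1,diff_step=1e-4)
print(len(P),f.x,np.sqrt(np.mean(f.fun[:-4]**2))); np.save('qw.npy',f.x)
S,o=path(f.x); print(np.c_[S,o][[0,58,95,115,130,150,170,190,210,230,248,270,290,303]])
isb=(col[:,2]-col[:,0]>50)
h=o[-1,2]; a=np.array([np.cos(h),np.sin(h)])
for nm,k in [('brass',isb),('dark',~isb)]:
    K=B[k]
    if len(K)>3: print(nm,len(K),K.mean(0),'along rel to path end',np.percentile((K[:,:2]-o[-1,:2])@a,[3,50,97]),'lat',np.percentile((K[:,:2]-o[-1,:2])@[-a[1],a[0]],[3,50,97]))
E
python3 fitw.py
```

```text
2870 [648.035 -85.733   1.675  -0.092  -0.002 119.713] 0.585278645283634
[[  0.    648.035 -85.733   1.675]
 [ 58.    642.025 -28.045   1.675]
 [ 95.    638.192   8.756   1.583]
 [115.    636.234  28.632   1.764]
 [130.    632.42   43.127   1.901]
 [150.    624.342  61.394   2.083]
 [170.    613.095  77.898   2.264]
 [190.    599.079  92.127   2.444]
 [210.    582.724 103.591   2.626]
 [230.    564.566 111.909   2.808]
 [248.    547.175 116.476   2.971]
 [270.    525.475 120.097   2.976]
 [290.    505.747 123.384   2.976]
 [303.    492.924 125.52    2.976]]
brass 246 [496.358 124.31  128.167] along rel to path end [-7.136 -3.46   0.054] lat [-8.149  0.923  8.555]
dark 896 [491.354 121.917 130.563] along rel to path end [-24.386   2.531  13.782] lat [-5.767  2.944 14.278]
```

Request:
{"name": "drive_tool", "arguments": {"rows": [{"offset": [-2,0,20],"spin": 0,"jaw": 50},{"offset": [0,0,22],"spin": 0,"jaw": 40},{"offset": [0,0,18],"spin": 0,"jaw": 30},{"offset": [0,0,4.9],"spin": 0,"jaw": 30},{"offset": [0,0,0],"spin": 0,"jaw": 30},{"offset": [0,0,0],"spin": 0,"jaw": 30}], "force": 12}}

```text
clock: 2.2
eef_pos: [642.0, -27.5, 239.0]
eef_rot: [3.14, 0.0, 1.663]
wrist_force: [-0.5, 0.3, 0.7]
finger_gap: 29.8
```

Request:
{"name": "drive_tool", "arguments": {"rows": [{"offset": [0,0,0],"spin": -0.6,"jaw": 20},{"offset": [0,0,0],"spin": 0,"jaw": 12},{"offset": [0,0,0],"spin": 0,"jaw": 5},{"offset": [0,0,0],"spin": 0,"jaw": 5},{"offset": [0,0,0],"spin": 0,"jaw": 5},{"offset": [0,0,0],"spin": 0,"jaw": 5}], "force": 15}}

```text
clock: 2.8
eef_pos: [642.0, -27.5, 238.3]
eef_rot: [3.14, 0.0, 1.674]
wrist_force: [2.7, -0.2, 4.6]
finger_gap: 14.4
```

Request:
{"name": "drive_tool", "arguments": {"rows": [{"offset": [0,0,-0.8],"spin": 0,"jaw": 5},{"offset": [0,0,-0.7],"spin": 0,"jaw": 5},{"offset": [0,0,0],"spin": 0,"jaw": 5},{"offset": [0,0,0],"spin": 0,"jaw": 5}]}}

```text
clock: 3.2
eef_pos: [641.6, -27.5, 238.9]
eef_rot: [-3.14, -0.0, 1.674]
wrist_force: [-0.0, -0.5, -1.3]
finger_gap: 13.7
```

```bash
cat > plan.py <<'E'
# usage: plan.py s_from s_to step lat ; rows from the commanded pose (ideal at s_from) to s_to
from fit import *
import sys
q=np.load('qw.npy'); q=q[:5]
S,o=path(q)
def pose(s):
    k=np.linspace(s-13,s+13,27); X=np.interp(k,S,o[:,0],right=None);Y=np.interp(k,S,o[:,1])
    c=np.polyfit(k-s,X,1),np.polyfit(k-s,Y,1)
    return np.array([c[0][1],c[1][1],np.arctan2(c[1][0],c[0][0])])
def rel(a,b): # tool: x=heading dir, y=right of heading
    d=b[:2]-a[:2];h=a[2]
    return d@[np.cos(h),np.sin(h)], d@[np.sin(h),-np.cos(h)], -np.degrees(b[2]-a[2])
if __name__=='__main__':
    s0,s1,n=float(sys.argv[1]),float(sys.argv[2]),int(sys.argv[3])
    st=manip.read_state(); p=st['eef_pos']; a=np.array([p[0],p[1],st['eef_rot'][2]])
    ks=np.linspace(S[13],290,2000); P=np.array([pose(k) for k in ks]); i=np.argmin(np.hypot(*(P[:,:2]-a[:2]).T))
    np.set_printoptions(precision=2,suppress=True)
    print('at s',ks[i],'lat err (tool y), yaw err deg',rel(P[i],a),'z',p[2],'F',st['wrist_force'],st['moment'],st['finger_gap'])
    a=pose(s0)
    for s in np.linspace(s0,s1,n+1)[1:]:
        b=pose(s); r=np.round(rel(a,b),1); print(round(s,1),r)
        h=a[2]; a=np.array([a[0]+r[0]*np.cos(h)+r[1]*np.sin(h),a[1]+r[0]*np.sin(h)-r[1]*np.cos(h),h-np.radians(r[2])])
E
python3 plan.py 57.5 150 16
```

```text
at s 58.58929464732366 lat err (tool y), yaw err deg (np.float64(-0.0341018449902864), np.float64(-0.41343484879864867), np.float64(0.04919955124787002)) z 238.86685435024168 F [-0.   -0.52 -1.26] [-0.01 -0.2   0.01] 13.700133963780436
63.3 [ 5.8  0.  -0. ]
69.1 [ 5.8  0.  -0. ]
74.8 [ 5.7  0.  -0. ]
80.6 [5.8 0.  0. ]
86.4 [5.8 0.  0.4]
92.2 [5.8 0.1 0.8]
98.0 [ 5.8 -0.   0.2]
103.8 [ 5.7 -0.1 -1. ]
109.5 [ 5.8 -0.2 -2.4]
115.3 [ 5.8 -0.1 -3.1]
121.1 [ 5.7 -0.2 -3. ]
126.9 [ 5.8 -0.1 -3. ]
132.7 [ 5.8 -0.2 -3. ]
138.4 [ 5.7 -0.1 -3. ]
144.2 [ 5.8 -0.2 -3. ]
150.0 [ 5.8 -0.1 -3. ]
```

Request:
{"name": "drive_tool", "arguments": {"rows": [{"offset": [4.7,0.2,-0.3],"spin": 0,"jaw": 5},{"offset": [5.8,0.1,0],"spin": 0,"jaw": 5},{"offset": [5.7,0,0],"spin": 0,"jaw": 5},{"offset": [0,0,0],"spin": 0,"jaw": 5}]}}

```text
clock: 3.6
eef_pos: [640.2, -10.3, 239.3]
eef_rot: [-3.141, -0.0, 1.675]
wrist_force: [-0.2, -0.5, -3.9]
finger_gap: 14.0
```

```bash
python3 plan.py 74.8 100 1; for i in 1 2; do python3 -c "
from h import *
cam('scene');print(manip.read_state()['wrist_force'])";done
```

```text
at s 75.7718859429715 lat err (tool y), yaw err deg (np.float64(0.05317450681286317), np.float64(0.04172423320253801), np.float64(-0.011316719309335442)) z 239.31052248035883 F [-0.16 -0.51 -3.92] [ 0.03 -0.02 -0.01] 13.964875817526291
100.0 [25.2  0.3  1.3]
[-0.06568896 -0.19700206 -3.2496679 ]
[-0.3557866   0.23641293 -2.91787629]
```

Request:
{"name": "drive_tool", "arguments": {"rows": [{"offset": [4.8,0,0],"spin": 0,"jaw": 5},{"offset": [5.8,0,0],"spin": 0.4,"jaw": 5},{"offset": [5.8,0.1,0],"spin": 0.8,"jaw": 5},{"offset": [5.8,0,0],"spin": 0.2,"jaw": 5},{"offset": [5.7,-0.1,0],"spin": -1.0,"jaw": 5},{"offset": [5.8,-0.2,0],"spin": -2.4,"jaw": 5},{"offset": [5.8,-0.1,0],"spin": -3.1,"jaw": 5},{"offset": [0,0,0],"spin": 0,"jaw": 5}]}}

```text
clock: 4.5
eef_pos: [636.1, 28.8, 239.6]
eef_rot: [3.142, -0.0, 1.765]
wrist_force: [-0.7, 0.6, -2.4]
finger_gap: 14.1
```

```bash
python3 plan.py 115.3 200 15
```

```text
at s 115.1255627813907 lat err (tool y), yaw err deg (np.float64(0.05890389845381127), np.float64(0.1672930459024567), np.float64(-0.24379713487896448)) z 239.58126330618856 F [-0.68  0.65 -2.39] [ 0.04 -0.01  0.04] 14.109842330943108
120.9 [ 5.6 -0.1 -2.9]
126.6 [ 5.7 -0.2 -3. ]
132.2 [ 5.6 -0.1 -2.9]
137.9 [ 5.6 -0.2 -3. ]
143.5 [ 5.7 -0.1 -2.9]
149.2 [ 5.6 -0.2 -2.9]
154.8 [ 5.6 -0.1 -3. ]
160.5 [ 5.6 -0.2 -2.9]
166.1 [ 5.7 -0.1 -2.9]
171.8 [ 5.6 -0.2 -2.9]
177.4 [ 5.6 -0.1 -2.9]
183.1 [ 5.7 -0.1 -3. ]
188.7 [ 5.6 -0.2 -2.9]
194.4 [ 5.6 -0.1 -2.9]
200.0 [ 5.7 -0.2 -3. ]
```

Contact-free so far. Continuing round the arc in two parts.

Request:
{"name": "drive_tool", "arguments": {"rows": [{"offset": [5.7,-0.2,0],"spin": -2.8,"jaw": 5},{"offset": [5.7,-0.2,0],"spin": -3.0,"jaw": 5},{"offset": [5.6,-0.1,0],"spin": -2.9,"jaw": 5},{"offset": [5.6,-0.2,0],"spin": -3.0,"jaw": 5},{"offset": [5.7,-0.1,0],"spin": -2.9,"jaw": 5},{"offset": [5.6,-0.2,0],"spin": -2.9,"jaw": 5},{"offset": [5.6,-0.1,0],"spin": -3.0,"jaw": 5},{"offset": [5.6,-0.2,0],"spin": -2.9,"jaw": 5},{"offset": [0,0,0],"spin": 0,"jaw": 5}]}}

```text
clock: 5.4
eef_pos: [618.6, 69.6, 239.6]
eef_rot: [3.142, -0.0, 2.172]
wrist_force: [-0.2, 0.4, -3.3]
finger_gap: 14.1
```

```bash
python3 plan.py 160.5 262 18
```

```text
at s 160.02201100550275 lat err (tool y), yaw err deg (np.float64(-0.017146547898543175), np.float64(-0.2717418697118254), np.float64(-0.1342520113114629)) z 239.64069536468998 F [-0.15  0.35 -3.3 ] [-0.01 -0.03 -0.02] 14.13330010584081
166.1 [ 5.6 -0.1 -2.9]
171.8 [ 5.6 -0.2 -2.9]
177.4 [ 5.7 -0.1 -2.9]
183.1 [ 5.6 -0.2 -2.9]
188.7 [ 5.6 -0.1 -3. ]
194.3 [ 5.6 -0.2 -2.9]
200.0 [ 5.7 -0.1 -2.9]
205.6 [ 5.6 -0.1 -3. ]
211.2 [ 5.6 -0.2 -2.9]
216.9 [ 5.6 -0.1 -2.9]
222.5 [ 5.6 -0.2 -3. ]
228.2 [ 5.7 -0.1 -2.9]
233.8 [ 5.6 -0.2 -2.9]
239.4 [ 5.6 -0.1 -2.9]
245.1 [ 5.6 -0.1 -2.5]
250.7 [ 5.7 -0.1 -1.7]
256.4 [ 5.6  0.  -0.8]
262.0 [ 5.6  0.  -0.1]
```

Request:
{"name": "drive_tool", "arguments": {"rows": [{"offset": [5.9,0.1,0],"spin": -2.9,"jaw": 5},{"offset": [5.6,-0.1,0],"spin": -2.9,"jaw": 5},{"offset": [5.7,-0.1,0],"spin": -2.9,"jaw": 5},{"offset": [5.6,-0.2,0],"spin": -2.9,"jaw": 5},{"offset": [5.6,-0.1,0],"spin": -3.0,"jaw": 5},{"offset": [5.6,-0.2,0],"spin": -2.9,"jaw": 5},{"offset": [5.7,-0.1,0],"spin": -2.9,"jaw": 5},{"offset": [5.6,-0.1,0],"spin": -3.0,"jaw": 5},{"offset": [5.6,-0.2,0],"spin": -2.9,"jaw": 5},{"offset": [0,0,0],"spin": 0,"jaw": 5}]}}

```text
clock: 6.4
eef_pos: [581.7, 103.5, 239.7]
eef_rot: [3.142, 0.0, 2.629]
wrist_force: [0.3, -0.6, -3.4]
finger_gap: 14.1
```

```bash
python3 plan.py 211.2 262 9
```

```text
at s 210.8769384692346 lat err (tool y), yaw err deg (np.float64(-0.04803679822442238), np.float64(-0.25353309134834245), np.float64(-0.008177278465060478)) z 239.6510191628181 F [ 0.35 -0.56 -3.36] [ 0.03 -0.09  0.03] 14.104575896387608
216.8 [ 5.6 -0.1 -2.9]
222.5 [ 5.7 -0.2 -3. ]
228.1 [ 5.6 -0.1 -2.9]
233.8 [ 5.6 -0.2 -3. ]
239.4 [ 5.6 -0.1 -2.9]
245.1 [ 5.7 -0.1 -2.4]
250.7 [ 5.6 -0.1 -1.7]
256.4 [ 5.7  0.  -0.8]
262.0 [ 5.6  0.  -0.1]
```

Request:
{"name": "drive_tool", "arguments": {"rows": [{"offset": [5.9,0.1,0],"spin": -2.9,"jaw": 5},{"offset": [5.7,-0.2,0],"spin": -3.0,"jaw": 5},{"offset": [5.6,-0.1,0],"spin": -2.9,"jaw": 5},{"offset": [5.6,-0.2,0],"spin": -3.0,"jaw": 5},{"offset": [5.6,-0.1,0],"spin": -2.9,"jaw": 5},{"offset": [5.7,-0.1,0],"spin": -2.4,"jaw": 5},{"offset": [5.6,-0.1,0],"spin": -1.7,"jaw": 5},{"offset": [5.7,0,0],"spin": -0.8,"jaw": 5},{"offset": [5.6,0,0],"spin": -0.1,"jaw": 5},{"offset": [0,0,0],"spin": 0,"jaw": 5}]}}

```text
clock: 7.4
eef_pos: [533.1, 118.8, 239.6]
eef_rot: [-3.142, -0.0, 2.973]
wrist_force: [0.8, -0.7, -3.2]
finger_gap: 13.9
```

```bash
python3 plan.py 262 290 5
```

```text
at s 262.2861430715358 lat err (tool y), yaw err deg (np.float64(-0.026087651887331507), np.float64(0.0016753505403031886), np.float64(0.19543378917029108)) z 239.64140886557527 F [ 0.77 -0.66 -3.2 ] [ 0.07 -0.08  0.02] 13.90103442104589
267.6 [ 5.6 -0.  -0. ]
273.2 [ 5.6 -0.  -0. ]
278.8 [ 5.6 -0.  -0. ]
284.4 [ 5.6 -0.  -0. ]
290.0 [ 5.6 -0.  -0. ]
```

Request:
{"name": "drive_tool", "arguments": {"rows": [{"offset": [5.6,0,0],"spin": 0,"jaw": 5},{"offset": [5.6,0,0],"spin": 0,"jaw": 5},{"offset": [5.6,0,0],"spin": 0,"jaw": 5},{"offset": [4,0,0],"spin": 0,"jaw": 5},{"offset": [2,0,0],"spin": 0,"jaw": 5},{"offset": [0,0,0],"spin": 0,"jaw": 5}]}}

```text
clock: 8.0
eef_pos: [510.9, 122.6, 239.7]
eef_rot: [3.142, 0.0, 2.974]
wrist_force: [0.4, 0.8, -3.0]
finger_gap: 13.9
```

Request:
{"name": "drive_tool", "arguments": {"rows": [{"offset": [1,0,0],"spin": 0,"jaw": 5},{"offset": [1,0,0],"spin": 0,"jaw": 5},{"offset": [0,0,0],"spin": 0,"jaw": 5}]}}

```text
clock: 8.3
eef_pos: [509.1, 122.9, 239.5]
eef_rot: [-3.142, -0.0, 2.974]
wrist_force: [0.3, -0.6, -3.4]
finger_gap: 14.2
```

```bash
python3 plan.py 287 290 1; python3 fitw.py | tail -2
```

```text
at s 286.67433716858426 lat err (tool y), yaw err deg (np.float64(-0.059996192760323454), np.float64(0.0693748217257664), np.float64(0.14317999863319664)) z 239.5399708170976 F [ 0.29 -0.58 -3.38] [ 0.07 -0.08  0.01] 14.156332185937712
290.0 [ 3.  0. -0.]
brass 11 [495.061 126.258 129.25 ] along rel to path end [-10.457  -9.841  -9.576] lat [-9.52  -4.557 -0.619]
dark 32077 [486.392 127.004 244.969] along rel to path end [-24.54   -0.192  11.198] lat [-38.636  -4.144  26.356]
```

Request:
{"name": "drive_tool", "arguments": {"rows": [{"offset": [1,0,0],"spin": 0,"jaw": 5},{"offset": [1,0,0],"spin": 0,"jaw": 5},{"offset": [0,0,0],"spin": 0,"jaw": 5}]}}

```text
clock: 8.65
eef_pos: [507.0, 123.2, 239.5]
eef_rot: [-3.142, -0.0, 2.974]
wrist_force: [0.2, -0.6, -3.3]
finger_gap: 13.8
```

Request:
{"name": "drive_tool", "arguments": {"rows": [{"offset": [0.7,0,0],"spin": 0,"jaw": 5},{"offset": [0,0,0],"spin": 0,"jaw": 5}]}}

```text
clock: 8.85
eef_pos: [506.4, 123.4, 239.6]
eef_rot: [-3.142, -0.0, 2.974]
wrist_force: [-0.0, 0.7, -2.9]
finger_gap: 13.6
```

Request:
{"name": "drive_tool", "arguments": {"rows": [{"offset": [0.7,0,0],"spin": 0,"jaw": 5},{"offset": [0,0,0],"spin": 0,"jaw": 5}]}}

```text
clock: 9.05
eef_pos: [505.7, 123.5, 239.5]
eef_rot: [3.142, -0.0, 2.974]
wrist_force: [-0.4, -0.5, -3.3]
finger_gap: 14.0
```

No contact yet; I'll keep feeling forward.

Request:
{"name": "drive_tool", "arguments": {"rows": [{"offset": [0.7,0,0],"spin": 0,"jaw": 5},{"offset": [0,0,0],"spin": 0,"jaw": 5}]}}

```text
clock: 9.25
eef_pos: [505.2, 123.5, 239.6]
eef_rot: [3.141, 0.001, 2.974]
wrist_force: [3.2, -0.3, -3.6]
finger_gap: 14.0
```

Request:
{"name": "drive_tool", "arguments": {"rows": [{"offset": [0.5,0,0],"spin": 0,"jaw": 5},{"offset": [0,0,0],"spin": 0,"jaw": 5}]}}

```text
clock: 9.45
eef_pos: [504.9, 123.6, 239.7]
eef_rot: [3.141, 0.001, 2.974]
wrist_force: [4.7, -0.7, -4.3]
finger_gap: 13.8
```

Request:
{"name": "drive_tool", "arguments": {"rows": [{"offset": [0.5,0,0],"spin": 0,"jaw": 5},{"offset": [0,0,0],"spin": 0,"jaw": 5}]}}

```text
clock: 9.65
eef_pos: [504.4, 123.7, 239.8]
eef_rot: [3.141, 0.001, 2.974]
wrist_force: [5.3, -0.9, -3.8]
finger_gap: 13.7
```

Request:
{"name": "drive_tool", "arguments": {"rows": [{"offset": [0.2,0,0.8],"spin": 0,"jaw": 5},{"offset": [0,0,0.8],"spin": 0,"jaw": 5},{"offset": [0,0,0],"spin": 0,"jaw": 5}]}}

```text
clock: 9.95
eef_pos: [504.4, 123.8, 238.6]
eef_rot: [3.141, 0.002, 2.974]
wrist_force: [6.0, -0.8, -0.2]
finger_gap: 13.3
```

Request:
{"name": "drive_tool", "arguments": {"rows": [{"offset": [0,0,0],"spin": 0,"jaw": 16},{"offset": [0,0,0],"spin": 0,"jaw": 18},{"offset": [0,0,0],"spin": 0,"jaw": 26},{"offset": [0,0,0],"spin": 0,"jaw": 40},{"offset": [0,0,0],"spin": 0,"jaw": 40}]}}

```text
clock: 10.45
eef_pos: [503.8, 123.8, 237.9]
eef_rot: [-3.142, -0.0, 2.974]
wrist_force: [-0.6, 0.1, 1.0]
finger_gap: 37.8
```

Run:
```python
from h import *
c=cam('scene');d=cam('side');e=cam('wrist')
def crop(c,w=66,P=[500,124,145]):
    u,v=pix(c,P).astype(int); im=c['color'][max(0,v-w):v+w,max(0,u-w):u+w]; print(u,v); return cv2.resize(im,(400,400),interpolation=cv2.INTER_CUBIC)
cv2.imwrite('pics/r1.png',np.hstack([crop(c,40),crop(d,40)])); cv2.imwrite('pics/w2.png',e['color'])
```

```text
383 159
266 165
```

View pics/r1.png

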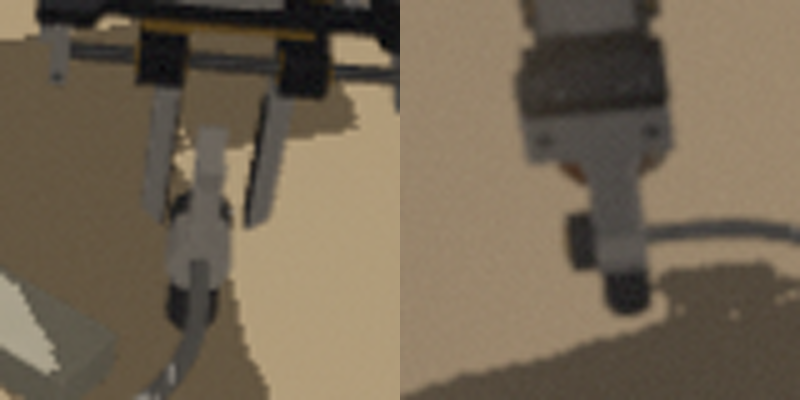

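View pics/w2.png

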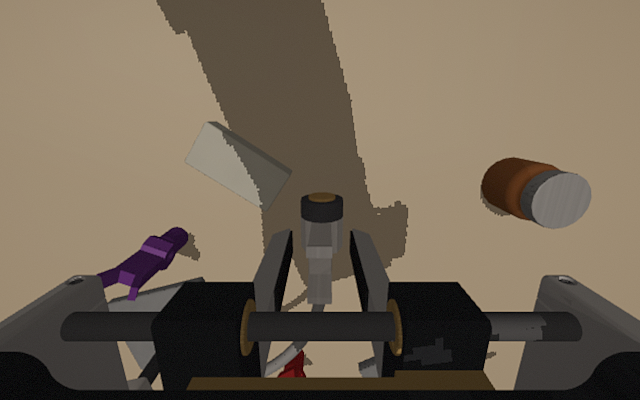

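The scene and side crops show the rest free and upright. In the wrist view the bush sits against the collar at (322,215) with no brass between them. I'll back off straight up and check for a residual gap.

Request:
{"name": "drive_tool", "arguments": {"rows": [{"offset": [0,0,-5],"spin": 0,"jaw": 50},{"offset": [0,0,-15],"spin": 0,"jaw": 60},{"offset": [0,0,-25],"spin": 0,"jaw": 60},{"offset": [0,0,-25],"spin": 0,"jaw": 60},{"offset": [0,0,-20],"spin": 0,"jaw": 60},{"offset": [-10,0,0],"spin": 0,"jaw": 60},{"offset": [-30,0,0],"spin": 0,"jaw": 60},{"offset": [-30,0,0],"spin": 0,"jaw": 60},{"offset": [-30,0,0],"spin": 0,"jaw": 60},{"offset": [0,0,0],"spin": 0,"jaw": 60},{"offset": [0,0,0],"spin": 0,"jaw": 60}]}}

```text
clock: 11.7
eef_pos: [602.7, 106.8, 326.3]
eef_rot: [-3.141, -0.002, 2.974]
wrist_force: [0.2, 0.6, -0.0]
finger_gap: 59.9
```

Run:
```python
from h import *
np.set_printoptions(precision=1,suppress=True)
c=cam('wrist'); p,m=cloud(c)
h=2.975; a=np.array([np.cos(h),np.sin(h)]); n=np.array([-a[1],a[0]]); E=np.array([492.9,125.5])
al=(p[...,:2]-E)@a; la=(p[...,:2]-E)@n; z=p[...,2]
s=m&(abs(la)<20)&(abs(al+10)<45)&(z>60)&(z<200)
for lo in range(-34,22,2):
    k=s&(al>=lo)&(al<lo+2)&(abs(la)<16)
    if k.sum()>2: print(lo,k.sum(),'zmax',z[k].max().round(1),'BGR',c['color'][k&(z>z[k].max()-4)].mean(0))
k=s&(z>176); print('prongs al',np.percentile(al[k],[2,98]),'la',np.percentile(la[k],[2,50,98]))
k=s&(z>150)&(z<174); print('plate al',np.percentile(al[k],[2,98]),'la',np.percentile(la[k],[2,50,98]))
def crop(c,P,w):
    u,v=pix(c,P).astype(int); u=min(max(u,w),640-w);v=min(max(v,w),400-w); return cv2.resize(c['color'][v-w:v+w,u-w:u+w],(400,400),interpolation=cv2.INTER_CUBIC)
cv2.imwrite('pics/r2.png',np.hstack([crop(c,[498,124,140],60),crop(cam('side'),[500,124,145],35)]))
print(manip.read_state()['wrist_force'])
```

```text
-34 23 zmax 125.3 BGR [57.1 60.  62.9]
-32 9 zmax 126.3 BGR [55.2 58.  61. ]
-30 53 zmax 185.4 BGR [77.3 82.8 88.6]
-28 53 zmax 185.8 BGR [79.5 84.7 90.2]
-26 82 zmax 186.7 BGR [78.6 83.5 88.9]
-24 68 zmax 182.1 BGR [74.6 79.8 84.9]
-22 85 zmax 178.1 BGR [75.1 80.1 85.2]
-20 70 zmax 171.9 BGR [79.8 84.8 90.2]
-18 84 zmax 171.1 BGR [88.3 93.3 98.7]
-16 67 zmax 170.6 BGR [88.7 93.8 99.3]
-14 90 zmax 171.5 BGR [88.9 94.  99.5]
-12 81 zmax 171.3 BGR [88.6 93.6 99.1]
-10 72 zmax 171.2 BGR [89.2 94.3 99.5]
-8 92 zmax 170.7 BGR [89.6 94.6 99.9]
-6 90 zmax 175.8 BGR [63.9 68.2 72.8]
-4 105 zmax 180.7 BGR [63.7 67.8 72.3]
-2 106 zmax 186.5 BGR [62.9 66.8 71.2]
0 96 zmax 187.1 BGR [81.9 87.2 92.6]
2 81 zmax 185.4 BGR [83.1 88.4 94. ]
4 83 zmax 184.8 BGR [82.  86.9 92.2]
6 32 zmax 134.2 BGR [30.9 30.5 31.9]
8 32 zmax 134.8 BGR [34.1 34.7 36.9]
10 36 zmax 135.3 BGR [34.9 35.  36.9]
12 50 zmax 136.0 BGR [45.2 44.4 46.1]
14 23 zmax 132.5 BGR [30.  40.6 50.5]
16 15 zmax 129.7 BGR [37.  64.6 84.6]
prongs al [-30.    5.5] la [-5.3  1.5  7.9]
plate al [-20.   -4.5] la [-5.6  0.9  7.3]
[0.5 0.2 0.9]
```

View pics/r2.png

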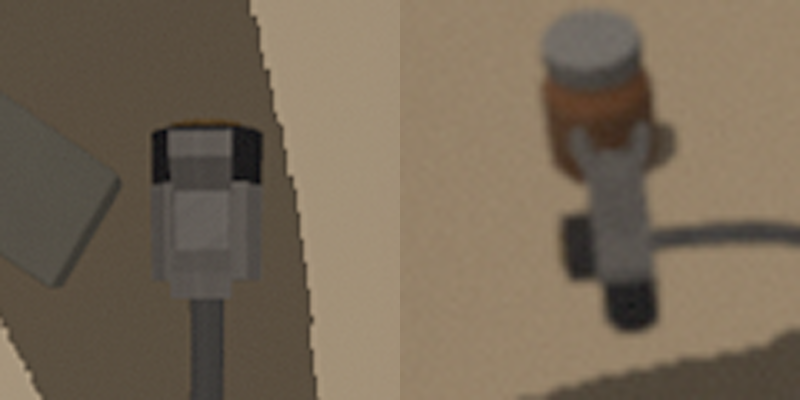

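```bash
python3 -c "
from cell import manip
print(manip.sign_off())"
```

```text
the job is handed in; nothing more can be done
None
```

I slid the rest along the rod and round the bend, pushed it against the stop collar, let go and backed away. I handed the job in at about 12 s of the 72 s allowed.

- **Forces:** the rest rode clear of the rod all the way, with only its own weight (about 3 N) showing at the wrist. At the collar I pushed until the force rose to about 6 N, within 1 mm of where I expected the face.
- **Final position:** the last wrist and side views show the bush against the collar with no brass between them and no visible gap. Some brass shows past the collar's far side. Both prong tops stand at about 187 mm, so the rest hangs upright.
- **Robot and bystanders:** the wrist force was back near zero after release and the robot touches nothing. The fingers stayed well above the block, the jar and the paddle. I did not measure those three again afterwards.
- **Not confirmed:** I could not read the pin's travel directly. I judged it from the contact force and the closed gap, so a remainder of a few tenths of a millimetre can't be ruled out.

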